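Clamp a circuit board by working a peg through an L-shaped slot

TASK

Clamp the small circuit board: with the fingertips or the outside of the fingers, gently push the black peg along the long leg of its L-shaped slot to the corner, so that the jaw slides the board up to the fixed stop, then push the peg sideways to the end of the short leg, where it locks. Only push the peg, do not squeeze it; do not lift the board, and leave the flux jar, the roll of tape and the small white box where they stand.

Things in the scene. Friction and masses are not known exactly. Their poses are not given: they have to be found in the camera images.
- clamp: Aluminium board clamp fixed to the bench; 6 mm base, x -67 to +136, y -45 to +60 mm in its frame. Origin on the bench under the corner of the L slot. +x: clamping direction, along the long leg toward the fixed stop; +y: along the short locking leg; z up. The slot is cut through a flat grey guide plate, top 23 mm above the bench, covering x -67 to +20 and all of y.
- slot_corner (a point): Corner of the L slot: where the peg's axis is when the long leg is done; on the guide plate's top face. The long leg runs from peg position x = -45 mm to here, the short leg from here to y = +32 mm. The pin has up to 2 mm of side play in the slot; the inner corner is rounded, 3 mm radius.
- peg_top (a point): Centre of the top, 64 mm above the bench, of the upright black round peg: 18 mm in diameter, its lower edge 3 mm above the guide plate. A 12 mm pin below it runs in the slot. It cannot come out or be lifted. It moves with the jaw along x and by itself along y.
- slot_end (a point): Where the peg's axis must finally be (locked position): far end of the short leg, on the guide plate's top face (23 mm above the bench).
- stop (a point): Middle of the fixed stop's face, clamp x = 123 mm, 13 mm above the bench; the stop is 68 mm wide and 20 mm high. In front of it low side rails (inner faces at y = +-34 mm, 12 mm high) guide the board.
- jaw (a joint): Travel of the steel jaw and the peg along the clamp's +x, m: 0 at the near end of the long leg, 0.045 in the corner (clamped). It starts between 0 and 0.012. Slides stiffly (about 2 N) and stays where it is left. The jaw's front face (62 mm wide, 20 mm high) is at clamp x = 31 mm + travel and pushes the board.
- peg (a joint): Travel of the peg along the clamp's +y, m: 0 in the long leg, 0.032 at the end of the short leg (locked). Slides stiffly (about 1.5 N), stays where it is left; free only when the jaw is within about 2 to 3 mm of its full travel.
- board: Small green circuit board, 46 x 62 x 11 mm, loose, lying with its edges on two 2 mm ledges of the clamp's base between jaw and stop, 46 mm side along the clamp's x. Origin: centre of its underside, 6 mm above the bench. Clamped, its centre is at clamp x about 97 to 100 mm.
- flux_jar: Bystander: loose yellow-lidded jar, 54 mm across, 38 mm tall, at the -y side of the clamp. Origin: centre of its underside.
- tape_1: Bystander: loose roll of black tape lying flat, 62 mm across, 19 mm tall, at the +y side of the clamp. Origin: centre of its underside.
- small_box: Bystander: loose small white box, 38 x 54 x 28 mm, at the -y side of the clamp. Origin: centre of its underside.
There are look-alikes about, which are no part of the job. There is more than one size of the board; the job needs the largest.

How it is judged:
By the outcome, as a careful person would: the job done as asked, in the order asked, and still so for the second after the job is handed in, with the robot touching nothing.
It also fails if it takes over 45 s, if anything falls off the work surface, if the arm or the gripper's body presses on something with over 40 N, if the wrist force passes 120 N, or if a joint passes its speed limit or range.

ROBOT

A 6-joint arm with a two-finger parallel gripper is mounted at the origin on a cart in front of the work surface, level with it; the furniture and walls round the work are solid. World frame = base frame: x ahead of the robot, y to its left, z up, the work surface at z = 0. Lengths are in m, angles in degrees, forces in N, time in s.
With the tool pointing down it reaches from about 0.25 to 0.725 m from the base axis. Payload 9.7 kg.
Tool frame: the origin (TCP) lies on the centre line of the jaws, within the pads' length; the fingertips stand 19 mm ahead of it and the grasp point (between the pads) is the TCP; z points along the fingers, y is the direction in which the jaws open and shut (so a half turn about z gives the same grasp; the last joint's range is limited). The gripper opens to 85 mm and grips with 20 to 120 N. Pads are 22 mm wide; open, the fingers measure 114 mm over their backs; the gripper's body (76 mm by 85 mm) begins 54 mm behind the grasp point. The pads swing forward as they close: fully open they stand 13 mm farther back than shut.
Start: joints at [-64.286, 4.979, 10.078, 95.1, 0, 90], TCP at [0.239, -0.496, 0.25] pointing down, gripper open.
Joint ranges: [-179.16, 179.16], [-48.56, 103.87], [-65.8, 70.77], [-126.05, 130.52], [-82.76, 87.17], [-180, 180]. Speed limits (degrees/s): [127.2, 127.2, 147.25, 180, 180, 180].

INTERFACE

Orientations are given as [roll, pitch, yaw] about the fixed x, y, z axes, in that order (R = Rz(yaw) Ry(pitch) Rx(roll)).
In Python, from workcell import bot, viewer, job gives the robot as it stands.
- The arm moves only by the tool play_rows, never from a script. Its argument "commands" is a list of rows, each an object of numbers: "tx", "ty", "tz": the shift along the tool's x, y, z in cm; "ax", "ay", "az": the turn, a rotation vector about the tool's x, y, z in rad. A call has 1 to 20 rows; each row is the pose to reach, as a shift and turn from the pose commanded when the call began, along the tool's axes at that moment; what a row does not reach only later rows make up. A row lasts 1/10 s, in which the tool goes at most 50 mm and 8.59 degrees, less where a joint would pass 70% of its speed; a pose out of reach is approached as far as the arm can. A call with a gripper value outside its range is refused whole. "grip" is the finger opening in cm, from 0 to 8.54, set as the call begins (left out, the last holds). The fingers move at their own pace and stop on an object; "newtons" is the grip in N (left out, the last holds). Time passes only in rows, so rows that repeat a pose let the fingers close. It gives the time, the measured TCP pose, the force and the opening at its end, in the units of the state.
- bot.get_obs(): the state, without advancing time (a new reading comes with each control period).
- viewer.camera(name): name is "side" or "top" or "wrist"; returns a dict with "pixels" (480x640x3 uint8, red, green, blue), "depth" (480x640 float32, m along the optical axis (not along the pixel's ray), 0 where there is no reading), "fx", "fy", "cx", "cy" (pixels), "rvec" (rotation vector, rad) and "tvec" (3), from world to camera coordinates, as OpenCV has them; the wrist camera has in their place "tool_from_camera" (4x4, takes a point from camera to tool coordinates, whose origin is the TCP and whose axes are the flange's). Camera axes: x right, y down, z forward; pixel columns grow to the right and rows downward; lengths in m; the calibration is good to about 2 mm. The wrist camera is an equidistant fisheye: a pixel r from the principal point sees the ray r / f radians off the axis. A picture is of the moment at which its call begins: read the wrist's pose just before it.
- job.job_done(): hands the job in, once; it reports no verdict.
The state is a dict: "time": time; "q": joint angles; "qd": joint speeds; "joint_efforts": joint torques, N m; "ee_pos": TCP position; "tcp_rot": TCP orientation; "wrist_force": force on the tool from outside, world axes, zero at the start; "torque": the same for the moment, N m; "opening": finger opening in m.
Only numpy, scipy, OpenCV 4.12 (cv2) and the standard library are available. Lean on these libraries where they do the work, as an engineer would, in place of code of your own. Each camera call takes 0.05 s, during which the arm holds its last target.

## Working session

There is one attempt and no reset: what is moved stays moved. The work goes in short steps, Python scripts to look and compute and a tool call to move; the robot and the scene stay as the last step left them, time stands still between calls to the robot, and variables do not carry over. Pictures are saved under pics/ and viewed, and the job is handed in when it is done.

Besides the shell and the picture viewer there is one more tool, called as name(argument=value, ...), one argument or row to a line, values as JSON. play_rows: Moves the arm, as the interface text tells. Its arguments: {"type":"object","properties":{"commands":{"type":"array"},"grip":{"type":"number"},"newtons":{"type":"number"}},"required":["commands"]}

```bash
ls; mkdir -p pics
python3 - <<'E'
from workcell import bot, viewer, job
import cv2, numpy as np
print(bot.get_obs())
for n in ["top","side"]:
    c=viewer.camera(n); cv2.imwrite(f"pics/{n}0.png",c["pixels"][:,:,::-1]); np.savez(f"pics/{n}0.npz",**c)
    print(n,c["fx"],c["cx"],c["cy"],c["rvec"],c["tvec"])
E
```

```text
pics
{'time': 0.0, 'q': array([-6.42850835e+01,  5.00934898e+00,  1.00340451e+01,  9.50979506e+01,
       -6.30446811e-05,  8.99980249e+01]), 'qd': array([-0.0133823 ,  0.0296755 ,  0.02228803, -0.13187235, -0.07328018,
       -0.08630532]), 'joint_efforts': array([-2.43241374e-07, -5.20386851e+01,  4.64804935e+01,  1.63038127e-02,
        4.88496983e-05,  3.87267391e-06]), 'ee_pos': array([ 0.23855546, -0.49535224,  0.24959618]), 'tcp_rot': array([-1.79926745e+02,  6.05193630e-05,  2.57168917e+01]), 'wrist_force': array([-0.08529666, -0.68231613, -0.56524741]), 'torque': array([-0.02480769, -0.01571371,  0.05748041]), 'opening': 0.0853160900505003}
top 562.1640482637579 320.80529452076996 234.51858582450046 [ 2.18045758 -2.17321616  0.12885427] [-0.0222755   0.5841456   0.87471551]
side 559.3503959700348 320.28649176150384 238.9352601230407 [ 0.27032486 -2.6394879   1.47255582] [0.55978495 0.12787065 0.8390146 ]
```

View pics/top0.png

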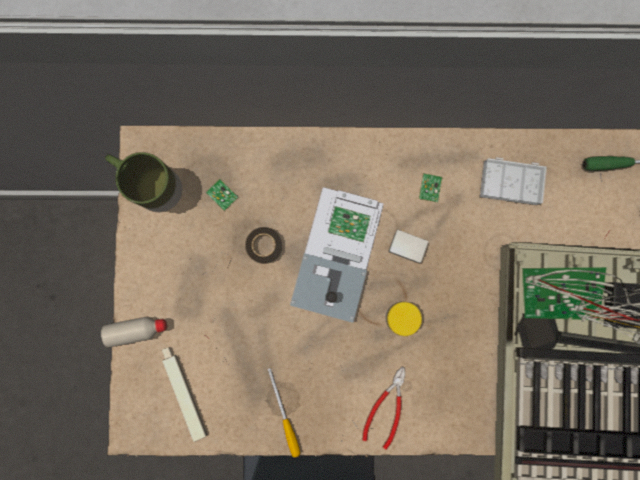

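View pics/side0.png

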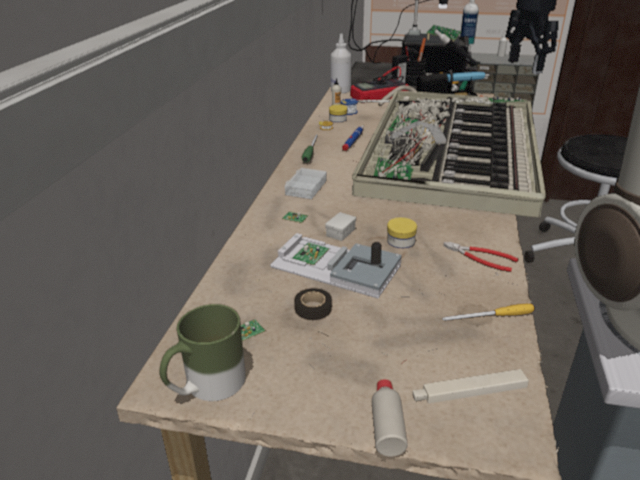

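The top view shows the clamp at about (335,255), with the stop at the top and the peg at about (331,295). The short leg runs up and left to (321,271), the jar is at (405,319), the white box at (409,246) and the tape at (263,245). Next I'll zoom in and measure.

```bash
cat > h.py <<'E'
import numpy as np, cv2
def load(f): return dict(np.load(f))
def ray(c,u,v):
    R,_=cv2.Rodrigues(c["rvec"]); t=c["tvec"].ravel()
    d=R.T@np.array([(u-c["cx"])/c["fx"],(v-c["cy"])/c["fy"],1.]); return -R.T@t,d
def onz(c,u,v,z):
    o,d=ray(c,u,v); return o+d*(z-o[2])/d[2]
def proj(c,p):
    K=np.array([[c["fx"],0,c["cx"]],[0,c["fy"],c["cy"]],[0,0,1.]])
    return cv2.projectPoints(np.array(p,float).reshape(-1,1,3),c["rvec"],c["tvec"],K,None)[0].reshape(-1,2)
E
python3 - <<'E'
from h import *
c=load("pics/top0.npz")
im=c["pixels"][180:330,270:430,::-1]
cv2.imwrite("pics/topz.png",cv2.resize(im,None,fx=4,fy=4,interpolation=cv2.INTER_CUBIC))
s=load("pics/side0.npz")
im=s["pixels"][220:310,260:420,::-1]
cv2.imwrite("pics/sidez.png",cv2.resize(im,None,fx=5,fy=5,interpolation=cv2.INTER_CUBIC))
print(ray(c,320,240),ray(s,320,240))
E
```

```text
(array([ 0.49221609, -0.00564542,  0.92980695]), array([ 0.09199185, -0.01484267, -0.99569791])) (array([0.41053667, 0.74800171, 0.55281885]), array([ 0.17946016, -0.83116421, -0.52627369]))
```

View pics/topz.png

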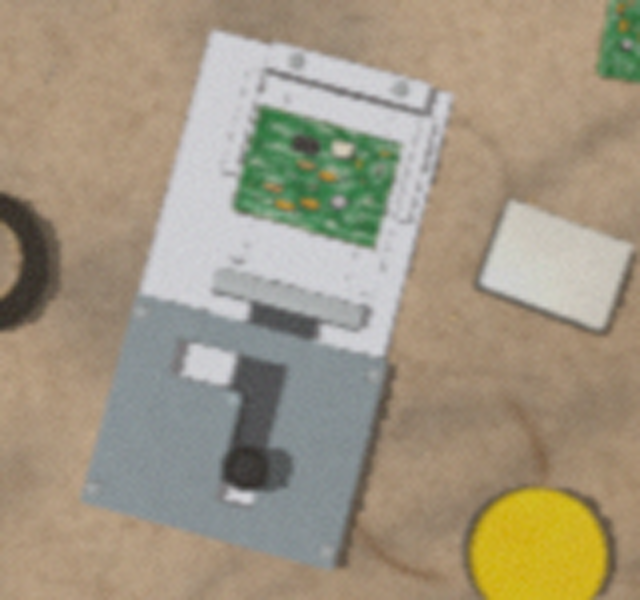

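View pics/sidez.png

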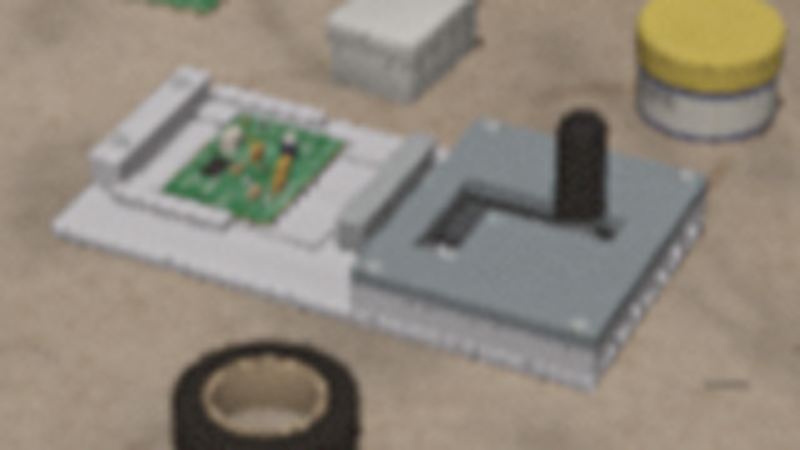

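```bash
cat >> h.py <<'E'
def tz(u,v): return (u+.5)/4-.5+270,(v+.5)/4-.5+180
def sz(u,v): return (u+.5)/5-.5+260,(v+.5)/5-.5+220
def fit(A,B):
    A=np.array(A)[:,:2];B=np.array(B)[:,:2];a=A.mean(0);b=B.mean(0)
    U,_,V=np.linalg.svd((A-a).T@(B-b)); D=np.diag([1,np.linalg.det(V.T@U.T)]); R=V.T@D@U.T
    return R,b-R@a
E
python3 - <<'E'
from h import *
c=load("pics/top0.npz"); s=load("pics/side0.npz")
P=[(138,297,.023),(388,357,.023),(337,568,.023),(83,500,.023),(212,30,.006),(453,93,.006)]
M=[(20,60),(20,-45),(-67,-45),(-67,60),(136,60),(136,-45)]
W=np.array([onz(c,*tz(u,v),z) for u,v,z in P])*1000
R,t=fit(M,W); print("top",np.degrees(np.arctan2(R[1,0],R[0,0])),t); print((np.array(M)@R.T+t-W[:,:2]).round(1))
P2=[(352,268,.023),(475,122,.023),(707,180,.023),(598,346,.023)]
W2=np.array([onz(s,*sz(u,v),z) for u,v,z in P2])*1000
R2,t2=fit(M[:4],W2); print("side",np.degrees(np.arctan2(R2[1,0],R2[0,0])),t2); print((np.array(M[:4])@R2.T+t2-W2[:,:2]).round(1))
pt=onz(c,*tz(246,467),.064)*1000; ps=onz(s,*sz(583,120),.064)*1000
print("peg",pt,ps, R.T@(pt[:2]-t),R2.T@(ps[:2]-t2))
# others
for n,(u,v),z in [("jar",(540,548),.038),("box",(556,264),.028),("tape",(-28,261),.019)]:
    p=onz(c,*tz(u,v),z)*1000;print(n,p,R.T@(p[:2]-t))
b=[R.T@(onz(c,*tz(u,v),.017)[:2]*1000-t) for u,v in [(262,108),(400,142),(376,247),(234,210)]];print("board",np.round(b,1),np.mean(b,0))
E
```

```text
top -14.544984436698961 [520.43763637 -46.69035138]
[[ 1.5 -0.1]
 [-1.  -0.7]
 [-0.9  0.2]
 [-1.3  0.2]
 [ 1.1  0.8]
 [ 0.7 -0.5]]
side -15.01863833511833 [519.60284189 -40.45504826]
[[ 0.8  3. ]
 [-0.8 -1.5]
 [-0.9 -0.4]
 [ 0.9 -1. ]]
peg [485.56822888 -35.82066504  64.        ] [484.43478855 -31.08025819  64.        ] [-36.48168306   1.7642166 ] [-36.39608805  -0.05864979]
jar [ 453.93244375 -152.57892921   38.        ] [ -37.78088965 -119.19704668]
box [ 566.99215712 -162.1407326    28.        ] [  74.0566978  -100.05858003]
tape [568.04594573  73.88527375  19.        ] [ 15.80113139 128.66762118]
board [[107.   30.6]
 [107.8 -27.7]
 [ 63.4 -28.8]
 [ 63.3  31.1]] [85.37655337  1.3041358 ]
```

```bash
cat >> h.py <<'E'
from scipy.spatial.transform import Rotation as Ro
YAW=-14.7; T0=np.array([520.,-44.])
def cl2w(x,y): a=np.radians(YAW); return T0+np.array([[np.cos(a),-np.sin(a)],[np.sin(a),np.cos(a)]])@[x,y]
def w2cl(p): a=np.radians(YAW); return np.array([[np.cos(a),np.sin(a)],[-np.sin(a),np.cos(a)]])@(np.array(p)[:2]*1000-T0)
def delta(obs,xyz,yaw):
    R=Ro.from_euler("xyz",obs["tcp_rot"],degrees=True); G=Ro.from_euler("xyz",[180,0,yaw],degrees=True)
    return R.inv().apply(np.array(xyz)-obs["ee_pos"])*100,(R.inv()*G).as_rotvec()
E
python3 - <<'E'
from h import *
from workcell import bot
o=bot.get_obs(); p=cl2w(-75,0); print(p); print(delta(o,[p[0]/1000,p[1]/1000,.20],YAW))
E
```

```text
[447.45491854 -24.96815416]
(array([ 39.23149696, -33.31267924,   5.00441142]), array([-1.13595515e-03,  4.18393364e-04,  7.05358662e-01]))
```

play_rows(
  commands=[
    {"tx": 4,"ty": -3.4,"tz": 0,"az": 0.1},
    {"tx": 8,"ty": -6.8,"tz": 0,"az": 0.2},
    {"tx": 12,"ty": -10.2,"tz": 0,"az": 0.3},
    {"tx": 16,"ty": -13.6,"tz": 0.5,"az": 0.4},
    {"tx": 20,"ty": -17,"tz": 1,"az": 0.5},
    {"tx": 24,"ty": -20.4,"tz": 2,"az": 0.6},
    {"tx": 28,"ty": -23.8,"tz": 3,"az": 0.705},
    {"tx": 32,"ty": -27.2,"tz": 4,"az": 0.705},
    {"tx": 36,"ty": -30.6,"tz": 5,"az": 0.705},
    {"tx": 39.2,"ty": -33.3,"tz": 5,"az": 0.705},
    {"tx": 39.2,"ty": -33.3,"tz": 5,"az": 0.705},
    {"tx": 39.2,"ty": -33.3,"tz": 5,"az": 0.705},
    {"tx": 39.2,"ty": -33.3,"tz": 5,"az": 0.705},
    {"tx": 39.2,"ty": -33.3,"tz": 5,"az": 0.705},
    {"tx": 39.2,"ty": -33.3,"tz": 5,"az": 0.705},
    {"tx": 39.2,"ty": -33.3,"tz": 5,"az": 0.705},
  ],
  grip=0,
  newtons=20,
)

```text
invalid input at $.commands[0]: expected keys tx, ty, tz, ax, ay, az
```

play_rows(
  commands=[
    {"tx": 4,"ty": -3.4,"tz": 0,"ax": 0,"ay": 0,"az": 0.1},
    {"tx": 8,"ty": -6.8,"tz": 0,"ax": 0,"ay": 0,"az": 0.2},
    {"tx": 12,"ty": -10.2,"tz": 0,"ax": 0,"ay": 0,"az": 0.3},
    {"tx": 16,"ty": -13.6,"tz": 0.5,"ax": 0,"ay": 0,"az": 0.4},
    {"tx": 20,"ty": -17,"tz": 1,"ax": 0,"ay": 0,"az": 0.5},
    {"tx": 24,"ty": -20.4,"tz": 2,"ax": 0,"ay": 0,"az": 0.6},
    {"tx": 28,"ty": -23.8,"tz": 3,"ax": 0,"ay": 0,"az": 0.705},
    {"tx": 32,"ty": -27.2,"tz": 4,"ax": 0,"ay": 0,"az": 0.705},
    {"tx": 36,"ty": -30.6,"tz": 5,"ax": 0,"ay": 0,"az": 0.705},
    {"tx": 39.2,"ty": -33.3,"tz": 5,"ax": 0,"ay": 0,"az": 0.705},
    {"tx": 39.2,"ty": -33.3,"tz": 5,"ax": 0,"ay": 0,"az": 0.705},
    {"tx": 39.2,"ty": -33.3,"tz": 5,"ax": 0,"ay": 0,"az": 0.705},
    {"tx": 39.2,"ty": -33.3,"tz": 5,"ax": 0,"ay": 0,"az": 0.705},
    {"tx": 39.2,"ty": -33.3,"tz": 5,"ax": 0,"ay": 0,"az": 0.705},
    {"tx": 39.2,"ty": -33.3,"tz": 5,"ax": 0,"ay": 0,"az": 0.705},
  ],
  grip=0,
  newtons=20,
)

```text
time: 1.6
ee_pos: [0.437, -0.0775, 0.2006]
tcp_rot: [-177.9, 0.0, -11.3]
wrist_force: [0.6, -0.5, -0.5]
opening: -0.0001
```

play_rows(
  commands=[
    {"tx": 0,"ty": 0,"tz": 0,"ax": 0,"ay": 0,"az": 0},
    {"tx": 0,"ty": 0,"tz": 0,"ax": 0,"ay": 0,"az": 0},
    {"tx": 0,"ty": 0,"tz": 0,"ax": 0,"ay": 0,"az": 0},
  ],
)

```text
time: 1.9
ee_pos: [0.4371, -0.0769, 0.2004]
tcp_rot: [-177.9, 0.1, -11.2]
wrist_force: [1.1, 0.7, -1.0]
opening: 0.0001
```

Run:
```python
from h import *
from workcell import bot,viewer
o=bot.get_obs();print(o["ee_pos"],o["tcp_rot"],o["q"])
for n in ["wrist","side","top"]:
    c=viewer.camera(n); cv2.imwrite(f"pics/{n}1.png",c["pixels"][:,:,::-1]); np.savez(f"pics/{n}1.npz",**c,p=o["ee_pos"],r=o["tcp_rot"])
c=load("pics/wrist1.npz");print(c["fx"],c["fy"],c["cx"],c["cy"],c["tool_from_camera"])
p=cl2w(-75,0); print(delta(o,[p[0]/1000,p[1]/1000,.20],YAW))
```

```text
[ 0.43708513 -0.0768974   0.20037041] [-1.77891658e+02  5.32262912e-02 -1.11869481e+01] [-11.24153437 -10.23499331 -10.12729783  90.16293129   2.10828985
 179.94537679]
371.64829954431775 371.64829954431775 313.09472350278884 234.49529917880136 [[ 5.84426938e-04 -9.58171054e-01 -2.86195546e-01  7.32247102e-02]
 [ 9.99999604e-01  3.67803842e-04  8.10661505e-04 -1.29366570e-03]
 [-6.71488567e-04 -2.86195906e-01  9.58170889e-01 -1.24205023e-01]
 [ 0.00000000e+00  0.00000000e+00  0.00000000e+00  1.00000000e+00]]
(array([ 0.00982643, -5.29049359,  0.23182147]), array([-0.03675749,  0.00205668,  0.06129031]))
```

View pics/wrist1.png

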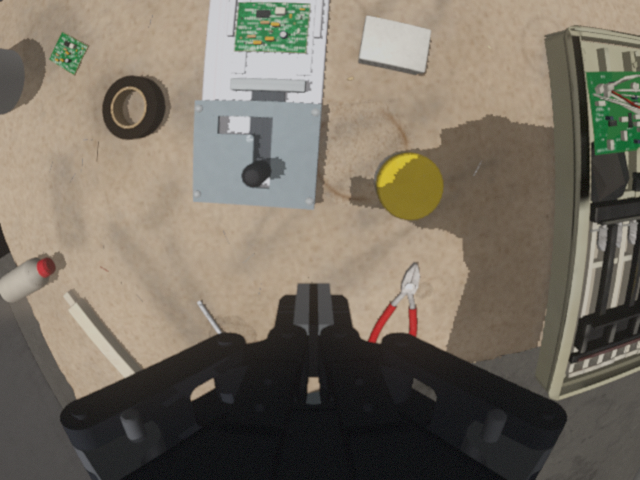

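View pics/side1.png

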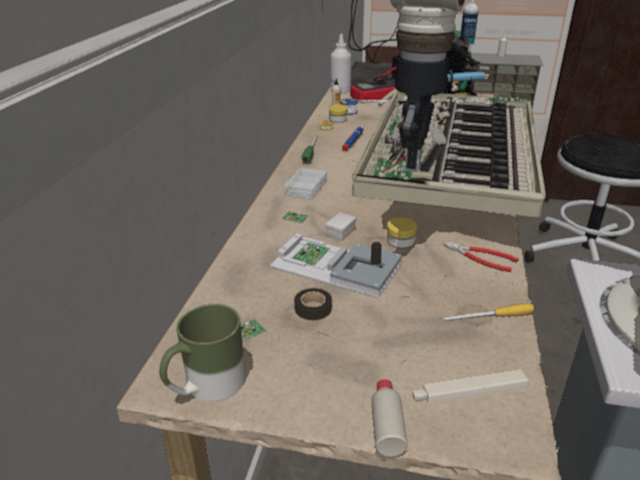

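Joint 6 is now at its 180° limit, so I'll use yaw +75.3 instead: tool x = clamp +y, tool y = clamp +x. First I'll check the measurements against this wrist picture. The plate corners are near (200,101), (321,103), (314,208) and (193,202), and the peg top is near (253,172).

```bash
cat >> h.py <<'E'
def wray(c,u,v):
    x,y=u-c["cx"],v-c["cy"]; r=np.hypot(x,y); th=r/c["fx"]
    d=np.array([x/r*np.sin(th),y/r*np.sin(th),np.cos(th)])
    T=c["tool_from_camera"]; R=Ro.from_euler("xyz",c["r"],degrees=True)
    return c["p"]+R.apply(T[:3,3]), R.apply(T[:3,:3]@d)
def wonz(c,u,v,z):
    o,d=wray(c,u,v); return o+d*(z-o[2])/d[2]
E
python3 - <<'E'
from h import *
c=load("pics/wrist1.npz")
im=c["pixels"][0:220,180:340,::-1]
cv2.imwrite("pics/wz.png",cv2.resize(im[70:],None,fx=5,fy=4,interpolation=cv2.INTER_CUBIC)[:600])
P=[(196,100,.023),(321,102,.023),(315,208,.023),(193,203,.023)]
M=[(20,60),(20,-45),(-67,-45),(-67,60)]
W=np.array([wonz(c,*p) for p in P])*1000
R,t=fit(M,W); print(np.degrees(np.arctan2(R[1,0],R[0,0])),t,(np.array(M)@R.T+t-W[:,:2]).round(1))
p=wonz(c,253,175,.064)*1000; print(p,R.T@(p[:2]-t))
from workcell import bot
o=bot.get_obs();p=cl2w(-75,0); print(delta(o,[p[0]/1000,p[1]/1000,.20],75.3))
E
```

```text
-14.32100736643312 [519.8774433  -45.03128743] [[-0.1  1.1]
 [-0.5  0.1]
 [-0.2  0.1]
 [ 0.9 -1.2]]
[484.9850685  -36.33075089  64.        ] [-35.96021288  -0.20061009]
(array([ 0.00897245, -5.27722808,  0.22512244]), array([-0.03031114, -0.02695165, -1.50897228]))
```

View pics/wz.png

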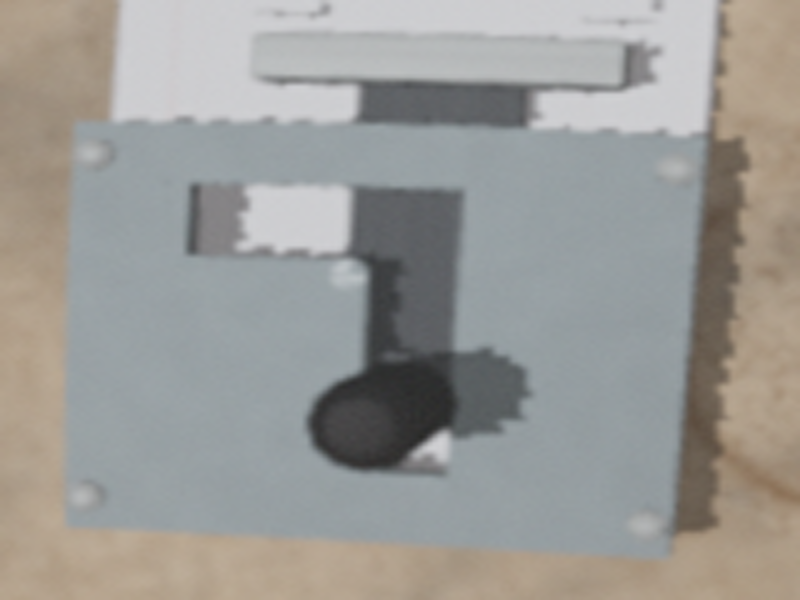

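```bash
sed -i 's/^YAW=.*/YAW=-14.5; T0=np.array([520.,-45.])/' h.py
python3 - <<'E'
from h import *
from workcell import bot
o=bot.get_obs();p=cl2w(-75,0); print(delta(o,[p[0]/1000,p[1]/1000,.15],75.5))
E
```

```text
(array([ 0.03188485, -4.96908662,  5.21714369]), array([-0.03027789, -0.02701686, -1.51246244]))
```

play_rows(
  commands=[
    {"tx": 0,"ty": -1,"tz": 0,"ax": -0.003,"ay": -0.003,"az": -0.14},
    {"tx": 0,"ty": -2,"tz": 0,"ax": -0.006,"ay": -0.006,"az": -0.28},
    {"tx": 0,"ty": -3,"tz": 0,"ax": -0.01,"ay": -0.009,"az": -0.42},
    {"tx": 0,"ty": -4,"tz": 0,"ax": -0.012,"ay": -0.012,"az": -0.56},
    {"tx": 0,"ty": -5,"tz": 0,"ax": -0.015,"ay": -0.015,"az": -0.7},
    {"tx": 0,"ty": -5,"tz": 0,"ax": -0.017,"ay": -0.017,"az": -0.84},
    {"tx": 0,"ty": -5,"tz": 1,"ax": -0.02,"ay": -0.018,"az": -0.98},
    {"tx": 0,"ty": -5,"tz": 2,"ax": -0.022,"ay": -0.02,"az": -1.12},
    {"tx": 0,"ty": -5,"tz": 3,"ax": -0.025,"ay": -0.023,"az": -1.26},
    {"tx": 0,"ty": -5,"tz": 4,"ax": -0.028,"ay": -0.025,"az": -1.4},
    {"tx": 0,"ty": -5,"tz": 5.2,"ax": -0.03,"ay": -0.027,"az": -1.512},
    {"tx": 0,"ty": -5,"tz": 5.2,"ax": -0.03,"ay": -0.027,"az": -1.512},
    {"tx": 0,"ty": -5,"tz": 5.2,"ax": -0.03,"ay": -0.027,"az": -1.512},
    {"tx": 0,"ty": -5,"tz": 5.2,"ax": -0.03,"ay": -0.027,"az": -1.512},
  ],
)

```text
time: 3.45
ee_pos: [0.4474, -0.0259, 0.1509]
tcp_rot: [180.0, -0.0, 75.3]
wrist_force: [-0.2, -0.2, 0.0]
opening: 0.0001
```

Run:
```python
from h import *
from workcell import bot,viewer
o=bot.get_obs();print(o["ee_pos"],o["tcp_rot"],o["q"],w2cl(o["ee_pos"]))
for n in ["wrist","side"]:
    c=viewer.camera(n); cv2.imwrite(f"pics/{n}2.png",c["pixels"][:,:,::-1]); np.savez(f"pics/{n}2.npz",**c,p=o["ee_pos"],r=o["tcp_rot"])
p=cl2w(-75,0); print(delta(o,[p[0]/1000,p[1]/1000,.06],75.5))
```

```text
[ 0.44740246 -0.02587824  0.15087728] [ 1.79970059e+02 -2.16458941e-02  7.53252973e+01] [-3.31945868e+00 -9.86708421e+00 -1.52478031e+01  8.45856639e+01
  1.53269611e-02  1.01355254e+02] [-75.0728399    0.33571368]
(array([-3.69822714e-02,  2.63729018e-03,  9.08771762e+00]), array([ 0.00052315, -0.000377  , -0.00304924]))
```

View pics/wrist2.png

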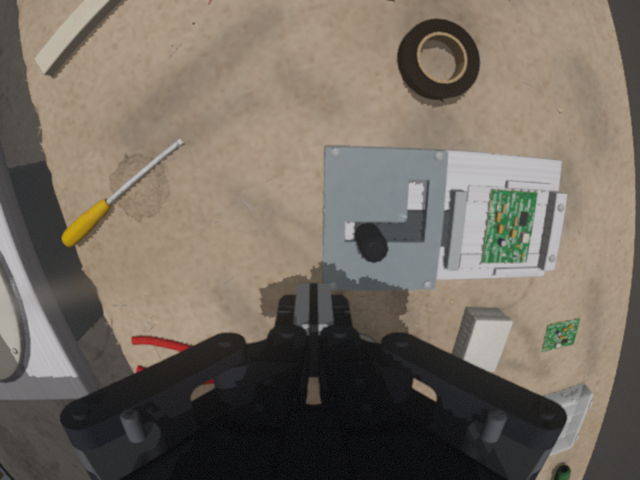

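View pics/side2.png

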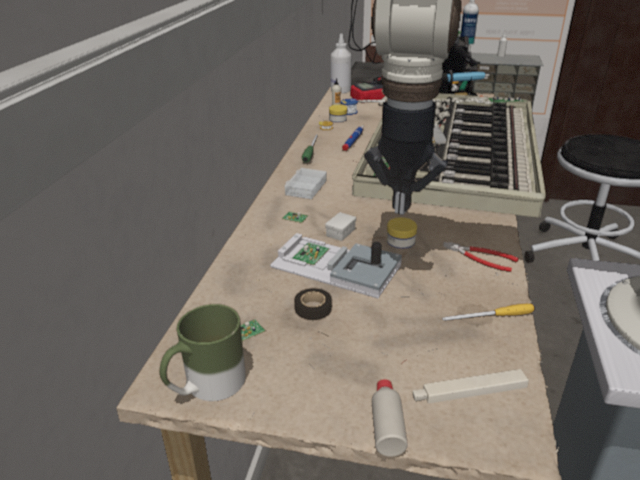

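play_rows(
  commands=[
    {"tx": 0,"ty": 0,"tz": 3,"ax": 0,"ay": 0,"az": 0},
    {"tx": 0,"ty": 0,"tz": 5,"ax": 0,"ay": 0,"az": 0},
    {"tx": 0,"ty": 0,"tz": 7,"ax": 0,"ay": 0,"az": 0},
    {"tx": 0,"ty": 0,"tz": 8,"ax": 0,"ay": 0,"az": -0.003},
    {"tx": 0,"ty": 0,"tz": 9,"ax": 0,"ay": 0,"az": -0.003},
    {"tx": 0,"ty": 0,"tz": 9,"ax": 0,"ay": 0,"az": -0.003},
    {"tx": 0,"ty": 0,"tz": 9,"ax": 0,"ay": 0,"az": -0.003},
  ],
)

```text
time: 4.25
ee_pos: [0.4475, -0.0258, 0.0608]
tcp_rot: [180.0, -0.0, 75.6]
wrist_force: [0.2, -0.3, -0.4]
opening: 0.0001
```

Run:
```python
from h import *
from workcell import bot,viewer
o=bot.get_obs();print(o["ee_pos"],o["tcp_rot"],w2cl(o["ee_pos"]),o["wrist_force"])
for n in ["side","wrist"]:
    c=viewer.camera(n); cv2.imwrite(f"pics/{n}3.png",c["pixels"][:,:,::-1]); np.savez(f"pics/{n}3.npz",**c,p=o["ee_pos"],r=o["tcp_rot"])
s=cv2.imread("pics/side3.png")[150:290,300:460]; w=cv2.imread("pics/wrist3.png")[100:400,200:500]
cv2.imwrite("pics/c3.png",np.hstack([cv2.resize(s,(400,350)),cv2.resize(w,(350,350))]))
```

```text
[ 0.44747031 -0.02584693  0.06079521] [ 1.79975186e+02 -1.72715944e-02  7.56360955e+01] [-75.01499398   0.38301175] [ 0.23774667 -0.31158773 -0.44236817]
```

View pics/c3.png

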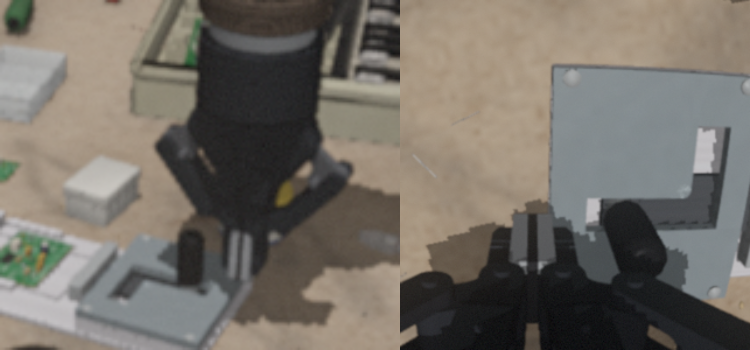

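play_rows(
  commands=[
    {"tx": 0,"ty": 0.2,"tz": -0.7,"ax": 0,"ay": 0,"az": 0},
    {"tx": 0,"ty": 0.5,"tz": -0.7,"ax": 0,"ay": 0,"az": 0},
    {"tx": 0,"ty": 0.8,"tz": -0.7,"ax": 0,"ay": 0,"az": 0},
    {"tx": 0,"ty": 1.1,"tz": -0.7,"ax": 0,"ay": 0,"az": 0},
    {"tx": 0,"ty": 1.4,"tz": -0.7,"ax": 0,"ay": 0,"az": 0},
    {"tx": 0,"ty": 1.6,"tz": -0.7,"ax": 0,"ay": 0,"az": 0},
    {"tx": 0,"ty": 1.8,"tz": -0.7,"ax": 0,"ay": 0,"az": 0},
    {"tx": 0,"ty": 2.0,"tz": -0.7,"ax": 0,"ay": 0,"az": 0},
    {"tx": 0,"ty": 2.2,"tz": -0.7,"ax": 0,"ay": 0,"az": 0},
  ],
)

```text
time: 5.25
ee_pos: [0.4683, -0.0313, 0.067]
tcp_rot: [-180.0, -0.0, 75.6]
wrist_force: [-3.0, 0.4, -0.2]
opening: 0.0001
```

```bash
cat > look.py <<'E'
import sys
from h import *
from workcell import bot,viewer
k=sys.argv[1]
o=bot.get_obs();print(o["ee_pos"],w2cl(o["ee_pos"]),o["wrist_force"],o["time"])
for n in ["side","wrist"]:
    c=viewer.camera(n); cv2.imwrite(f"pics/{n}{k}.png",c["pixels"][:,:,::-1]); np.savez(f"pics/{n}{k}.npz",**c,p=o["ee_pos"],r=o["tcp_rot"])
s=cv2.imread(f"pics/side{k}.png")[180:300,260:420]; w=cv2.imread(f"pics/wrist{k}.png")[100:400,200:500]
cv2.imwrite(f"pics/c{k}.png",np.hstack([cv2.resize(s,(440,330)),cv2.resize(w,(330,330))]))
E
python3 look.py 4
```

```text
[ 0.46833249 -0.03129266  0.06697396] [-53.45382073   0.33422029] [-2.97370665  0.37721912 -0.15637167] 5.25
```

View pics/c4.png

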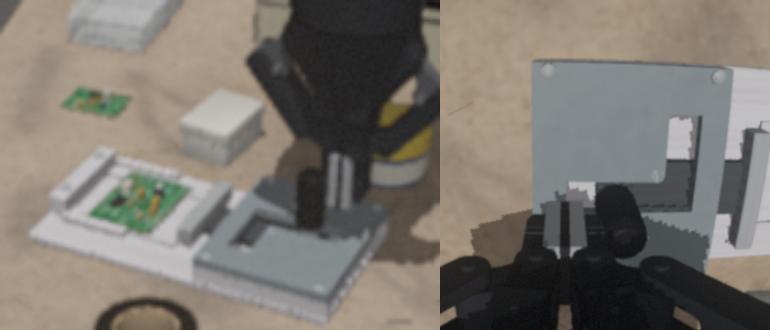

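play_rows(
  commands=[
    {"tx": 0,"ty": 0.2,"tz": 0,"ax": 0,"ay": 0,"az": 0},
    {"tx": 0,"ty": 0.4,"tz": 0,"ax": 0,"ay": 0,"az": 0},
    {"tx": 0,"ty": 0.6,"tz": 0,"ax": 0,"ay": 0,"az": 0},
    {"tx": 0,"ty": 0.8,"tz": 0,"ax": 0,"ay": 0,"az": 0},
    {"tx": 0,"ty": 1.0,"tz": 0,"ax": 0,"ay": 0,"az": 0},
    {"tx": 0,"ty": 1.2,"tz": 0,"ax": 0,"ay": 0,"az": 0},
    {"tx": 0,"ty": 1.4,"tz": 0,"ax": 0,"ay": 0,"az": 0},
    {"tx": 0,"ty": 1.6,"tz": 0,"ax": 0,"ay": 0,"az": 0},
    {"tx": 0,"ty": 1.8,"tz": 0,"ax": 0,"ay": 0,"az": 0},
    {"tx": 0,"ty": 2.0,"tz": 0,"ax": 0,"ay": 0,"az": 0},
  ],
)

```text
time: 6.35
ee_pos: [0.4879, -0.0363, 0.0671]
tcp_rot: [-180.0, -0.0, 75.6]
wrist_force: [-2.2, 0.5, -0.1]
opening: -0.0
```

```bash
python3 look.py 5
```

```text
[ 0.48793774 -0.03628552  0.06714197] [-33.22293574   0.40915567] [-2.18301081  0.46638352 -0.07308462] 6.35
```

View pics/c5.png

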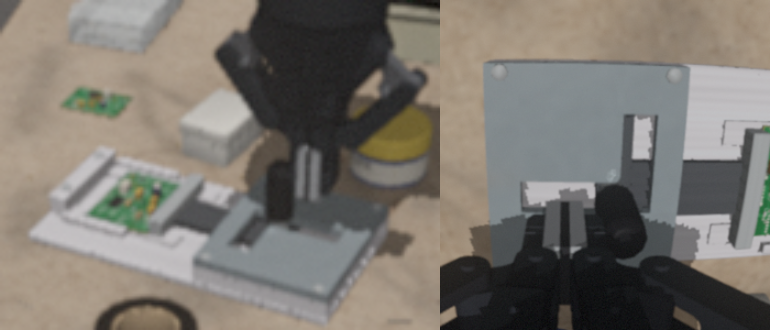

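The peg and jaw are sliding together at about 2 N, and the jaw is now close to the board. I'll continue.

play_rows(
  commands=[
    {"tx": 0,"ty": 0.2,"tz": 0,"ax": 0,"ay": 0,"az": 0},
    {"tx": 0,"ty": 0.4,"tz": 0,"ax": 0,"ay": 0,"az": 0},
    {"tx": 0,"ty": 0.6,"tz": 0,"ax": 0,"ay": 0,"az": 0},
    {"tx": 0,"ty": 0.8,"tz": 0,"ax": 0,"ay": 0,"az": 0},
    {"tx": 0,"ty": 1.0,"tz": 0,"ax": 0,"ay": 0,"az": 0},
    {"tx": 0,"ty": 1.2,"tz": 0,"ax": 0,"ay": 0,"az": 0},
    {"tx": 0,"ty": 1.3,"tz": 0,"ax": 0,"ay": 0,"az": 0},
    {"tx": 0,"ty": 1.3,"tz": 0,"ax": 0,"ay": 0,"az": 0},
  ],
)

```text
time: 7.25
ee_pos: [0.4993, -0.0392, 0.067]
tcp_rot: [-179.8, -0.0, 75.7]
wrist_force: [-10.1, 0.8, 4.3]
opening: 0.0001
```

```bash
python3 look.py 6
```

```text
[ 0.4993232  -0.03922565  0.06698857] [-21.46397161   0.41336318] [-10.06215897   0.78621523   4.27807767] 7.25
```

View pics/c6.png

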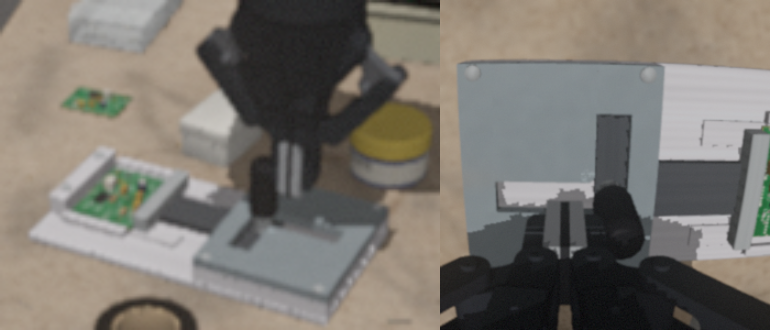

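Run:
```python
from h import *
from workcell import viewer
w=cv2.imread("pics/wrist6.png")[140:320,340:580]; cv2.imwrite("pics/w6z.png",cv2.resize(w,None,fx=3.3,fy=3.3,interpolation=cv2.INTER_CUBIC))
c=viewer.camera("top");cv2.imwrite("pics/top6.png",cv2.resize(c["pixels"][180:330,270:430,::-1],None,fx=4,fy=4,interpolation=cv2.INTER_CUBIC))
```

```text
(no output)
```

View pics/w6z.png

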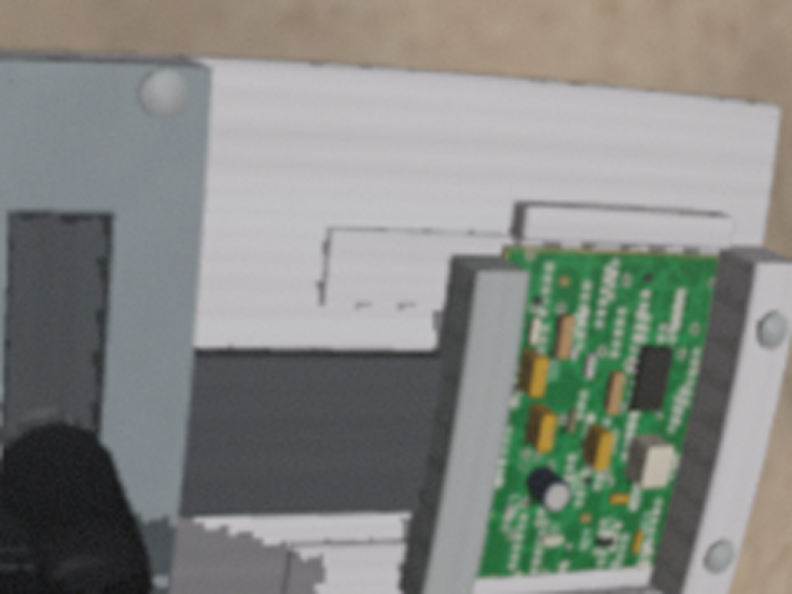

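View pics/top6.png

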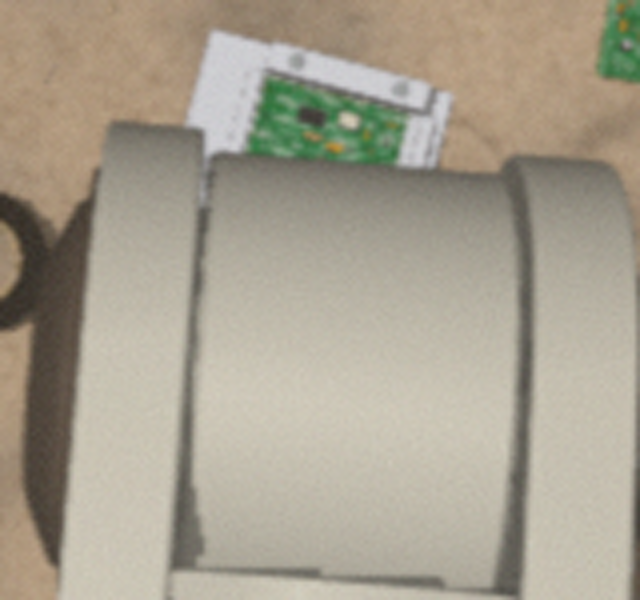

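Run:
```python
from h import *
c=load("pics/wrist6.npz")
f=lambda u,v:((u+.5)/3.3-.5+340,(v+.5)/3.3-.5+140)
for n,u,v,z in [("plate edge",212,65,.023),("plate edge2",197,340,.023),("jaw front",527,268,.023),("jaw front b",476,578,.023),("stop face",783,256,.023),("stopb",690,590,.023),("short leg L",7,300,.023),("short leg R",107,300,.023),("short end L",9,212,.023),("short end R",113,214,.023),("peg base L",3,440,.026),("peg base R",103,440,.026)]:
    print(n,w2cl(wonz(c,*f(u,v),z)).round(1))
```

```text
plate edge [20.3 60.4]
plate edge2 [20.5 20.2]
jaw front [73.6 31.8]
jaw front b [ 73.9 -22.1]
stop face [126.8  34.9]
stopb [121.9 -28.4]
short leg L [-7.8 26.2]
short leg R [ 6.7 26.3]
short end L [-7.8 39. ]
short end R [ 7.  38.9]
peg base L [-8.   5.8]
peg base R [6.7 5.7]
```

play_rows(
  commands=[
    {"tx": 0,"ty": 0.05,"tz": 0,"ax": 0,"ay": 0,"az": 0},
    {"tx": 0,"ty": 0.1,"tz": 0,"ax": 0,"ay": 0,"az": 0},
    {"tx": 0,"ty": 0.1,"tz": 0,"ax": 0,"ay": 0,"az": 0},
  ],
)

```text
time: 7.7
ee_pos: [0.4997, -0.0393, 0.067]
tcp_rot: [-179.8, -0.0, 75.7]
wrist_force: [-13.8, 1.7, 6.8]
opening: 0.0003
```

```bash
python3 look.py 7
```

```text
[ 0.49966067 -0.03929703  0.06696222] [-21.11938503   0.4287578 ] [-13.82727335   1.74747137   6.76017127] 7.7
```

The force rose to 14 N for only 0.35 mm of travel, so the jaw is at its end: board on the stop, peg base in line with the short leg. Next I'll back off, go round to the peg's −y side and come alongside.

play_rows(
  commands=[
    {"tx": 0,"ty": -0.5,"tz": 0,"ax": 0,"ay": 0,"az": 0},
    {"tx": 0,"ty": -1.5,"tz": 0,"ax": 0,"ay": 0,"az": 0},
    {"tx": -1,"ty": -1.8,"tz": 0,"ax": 0,"ay": 0,"az": 0},
    {"tx": -2.5,"ty": -1.8,"tz": 0,"ax": 0,"ay": 0,"az": 0},
    {"tx": -4,"ty": -1.8,"tz": 0,"ax": 0,"ay": 0,"az": 0},
    {"tx": -4.4,"ty": -1,"tz": 0,"ax": 0,"ay": 0,"az": 0},
    {"tx": -4.4,"ty": 0.5,"tz": 0.3,"ax": 0,"ay": 0,"az": 0},
    {"tx": -4.4,"ty": 1.5,"tz": 0.6,"ax": 0,"ay": 0,"az": 0},
    {"tx": -4.4,"ty": 1.8,"tz": 0.6,"ax": 0,"ay": 0,"az": 0},
    {"tx": -4.4,"ty": 1.8,"tz": 0.6,"ax": 0,"ay": 0,"az": 0},
    {"tx": -4.4,"ty": 1.8,"tz": 0.6,"ax": 0,"ay": 0,"az": 0},
  ],
)

```text
time: 8.9
ee_pos: [0.5077, -0.0866, 0.061]
tcp_rot: [-180.0, -0.0, 75.7]
wrist_force: [0.7, 0.1, 0.6]
opening: 0.0002
```

```bash
python3 look.py 8
```

```text
[ 0.50765835 -0.08656402  0.06103688] [ -1.54173904 -43.33020663] [0.68146557 0.05708239 0.57239103] 8.9
```

View pics/c8.png

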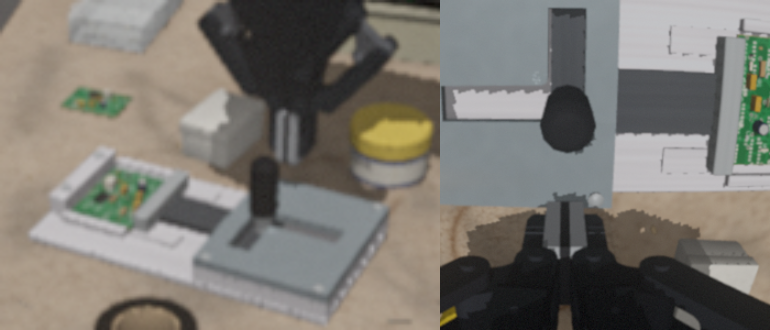

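View pics/wrist8.png

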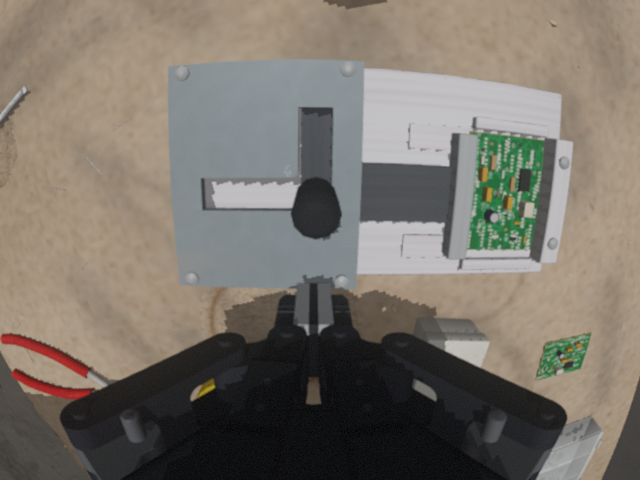

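The peg at (316,205) lines up with the short leg, the board at (508,193) fills the space between jaw and stop, and the fingers stand at the peg's −y side. I'll push along +y.

play_rows(
  commands=[
    {"tx": 0.4,"ty": 0,"tz": 0,"ax": 0,"ay": 0,"az": 0},
    {"tx": 0.9,"ty": 0,"tz": 0,"ax": 0,"ay": 0,"az": 0},
    {"tx": 1.4,"ty": 0,"tz": 0,"ax": 0,"ay": 0,"az": 0},
    {"tx": 1.7,"ty": 0,"tz": 0,"ax": 0,"ay": 0,"az": 0},
    {"tx": 1.9,"ty": 0,"tz": 0,"ax": 0,"ay": 0,"az": 0},
    {"tx": 2.1,"ty": 0,"tz": 0,"ax": 0,"ay": 0,"az": 0},
    {"tx": 2.3,"ty": 0,"tz": 0,"ax": 0,"ay": 0,"az": 0},
    {"tx": 2.5,"ty": 0,"tz": 0,"ax": 0,"ay": 0,"az": 0},
    {"tx": 2.7,"ty": 0,"tz": 0,"ax": 0,"ay": 0,"az": 0},
    {"tx": 2.9,"ty": 0,"tz": 0,"ax": 0,"ay": 0,"az": 0},
    {"tx": 3.1,"ty": 0,"tz": 0,"ax": 0,"ay": 0,"az": 0},
  ],
)

```text
time: 10.1
ee_pos: [0.5156, -0.0567, 0.0611]
tcp_rot: [-180.0, -0.0, 75.6]
wrist_force: [-0.6, -1.4, 0.1]
opening: -0.0004
```

```bash
python3 look.py 9
```

```text
[ 0.51562673 -0.05671688  0.061128  ] [ -1.30029954 -12.43864628] [-0.57741336 -1.3623894   0.09869792] 10.1
```

View pics/c9.png

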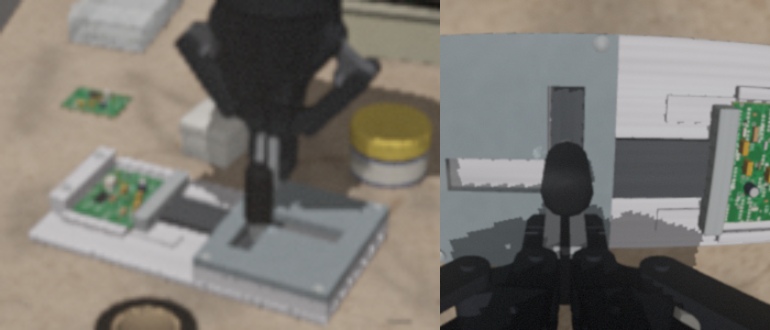

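The peg is moving along the short leg at about 1.5 N. I'll continue.

play_rows(
  commands=[
    {"tx": 0.2,"ty": 0,"tz": 0,"ax": 0,"ay": 0,"az": 0},
    {"tx": 0.4,"ty": 0,"tz": 0,"ax": 0,"ay": 0,"az": 0},
    {"tx": 0.6,"ty": 0,"tz": 0,"ax": 0,"ay": 0,"az": 0},
    {"tx": 0.8,"ty": 0,"tz": 0,"ax": 0,"ay": 0,"az": 0},
    {"tx": 1.0,"ty": 0,"tz": 0,"ax": 0,"ay": 0,"az": 0},
    {"tx": 1.2,"ty": 0,"tz": 0,"ax": 0,"ay": 0,"az": 0},
    {"tx": 1.4,"ty": 0,"tz": 0,"ax": 0,"ay": 0,"az": 0},
    {"tx": 1.6,"ty": 0,"tz": 0,"ax": 0,"ay": 0,"az": 0},
    {"tx": 1.8,"ty": 0,"tz": 0,"ax": 0,"ay": 0,"az": 0},
    {"tx": 2.0,"ty": 0,"tz": 0,"ax": 0,"ay": 0,"az": 0},
    {"tx": 2.0,"ty": 0,"tz": 0,"ax": 0,"ay": 0,"az": 0},
  ],
)

```text
time: 11.3
ee_pos: [0.5206, -0.0371, 0.0612]
tcp_rot: [-180.0, -0.0, 75.7]
wrist_force: [-0.4, -0.4, 0.1]
opening: 0.0003
```

```bash
python3 look.py 10
```

```text
[ 0.52057623 -0.03705939  0.06116673] [-1.4302938   7.83195576] [-0.40077588 -0.39106169  0.0520398 ] 11.3
```

View pics/c10.png

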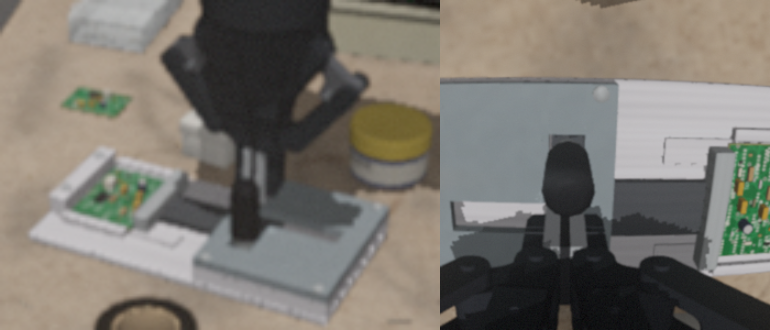

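play_rows(
  commands=[
    {"tx": 0.15,"ty": 0,"tz": 0,"ax": 0,"ay": 0,"az": 0},
    {"tx": 0.3,"ty": 0,"tz": 0,"ax": 0,"ay": 0,"az": 0},
    {"tx": 0.4,"ty": 0,"tz": 0,"ax": 0,"ay": 0,"az": 0},
    {"tx": 0.4,"ty": 0,"tz": 0,"ax": 0,"ay": 0,"az": 0},
  ],
)

```text
time: 11.8
ee_pos: [0.5214, -0.0336, 0.0611]
tcp_rot: [-180.0, 0.0, 75.6]
wrist_force: [-1.4, -2.3, 1.3]
opening: 0.0002
```

```bash
python3 look.py 11
```

```text
[ 0.52140693 -0.03358354  0.0610922 ] [-1.49633479 11.40509055] [-1.35373108 -2.32685417  1.32668062] 11.8
```

View pics/c11.png

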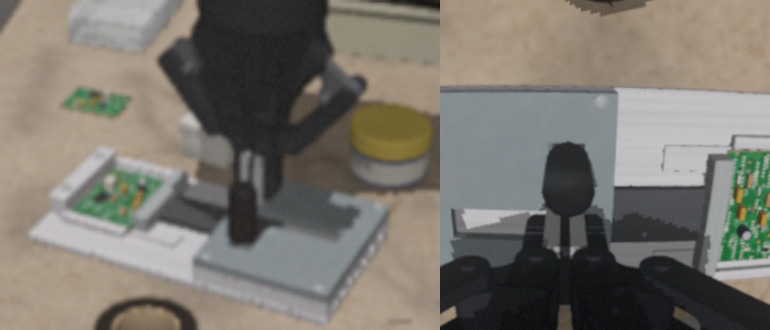

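Nearly there. One more small push to see whether the force rises.

play_rows(
  commands=[
    {"tx": 0.1,"ty": 0,"tz": 0,"ax": 0,"ay": 0,"az": 0},
    {"tx": 0.15,"ty": 0,"tz": 0,"ax": 0,"ay": 0,"az": 0},
    {"tx": 0.15,"ty": 0,"tz": 0,"ax": 0,"ay": 0,"az": 0},
  ],
)

```text
time: 12.2
ee_pos: [0.5215, -0.0331, 0.0611]
tcp_rot: [-180.0, 0.1, 75.6]
wrist_force: [-3.3, -8.4, 1.5]
opening: 0.0004
```

The force rose to 8 N over 0.5 mm, so the peg is at the end of the leg. I'll back off, rise clear and check.

play_rows(
  commands=[
    {"tx": -0.5,"ty": 0,"tz": 0,"ax": 0,"ay": 0,"az": 0},
    {"tx": -1.5,"ty": 0,"tz": 0,"ax": 0,"ay": 0,"az": 0},
    {"tx": -3,"ty": 0,"tz": 0,"ax": 0,"ay": 0,"az": 0},
    {"tx": -4,"ty": 0,"tz": -1,"ax": 0,"ay": 0,"az": 0},
    {"tx": -4,"ty": 0,"tz": -4,"ax": 0,"ay": 0,"az": 0},
    {"tx": -4,"ty": -2,"tz": -8,"ax": 0,"ay": 0,"az": 0},
    {"tx": -4,"ty": -5,"tz": -12,"ax": 0,"ay": 0,"az": 0},
    {"tx": -4,"ty": -9,"tz": -14,"ax": 0,"ay": 0,"az": 0},
    {"tx": -4,"ty": -12,"tz": -14,"ax": 0,"ay": 0,"az": 0},
    {"tx": -4,"ty": -12,"tz": -14,"ax": 0,"ay": 0,"az": 0},
    {"tx": -4,"ty": -12,"tz": -14,"ax": 0,"ay": 0,"az": 0},
    {"tx": -4,"ty": -12,"tz": -14,"ax": 0,"ay": 0,"az": 0},
  ],
)

```text
time: 13.4
ee_pos: [0.3963, -0.0415, 0.2012]
tcp_rot: [180.0, -0.0, 75.6]
wrist_force: [0.4, -0.1, -0.8]
opening: 0.0001
```

```bash
python3 look.py 12
python3 - <<'E'
from h import *
from workcell import viewer
c=viewer.camera("top"); np.savez("pics/top12.npz",**c);cv2.imwrite("pics/top12.png",cv2.resize(c["pixels"][180:330,230:430,::-1],None,fx=4,fy=4,interpolation=cv2.INTER_CUBIC))
E
```

```text
[ 0.3962836  -0.04150214  0.20124828] [-120.65153376  -27.58966546] [ 0.41255465 -0.13386463 -0.8282451 ] 13.4
```

View pics/wrist12.png

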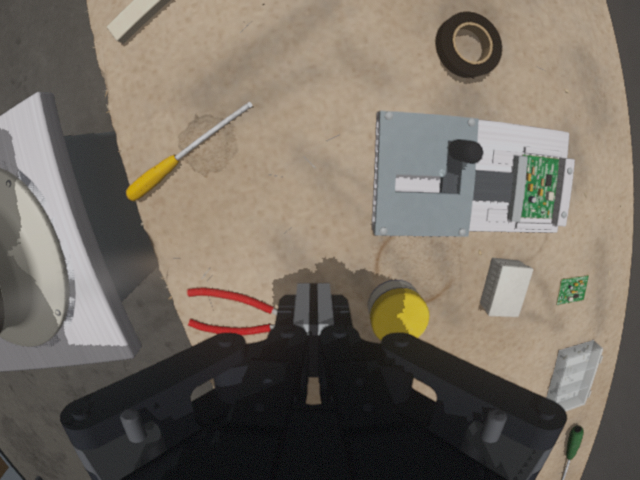

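View pics/top12.png

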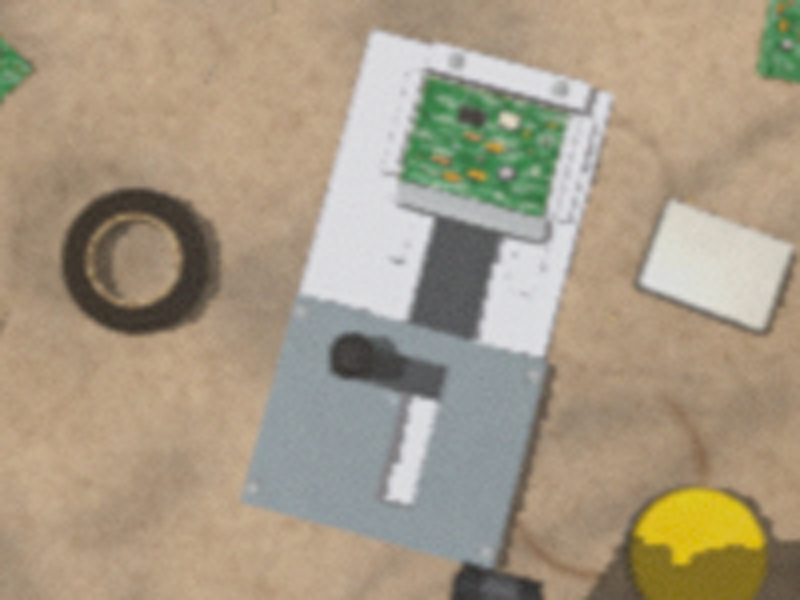

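View pics/c12.png

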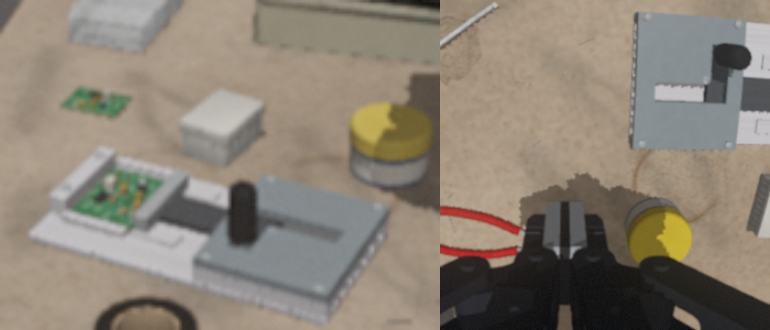

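Run:
```python
from h import *
c=load("pics/top12.npz");g=lambda u,v:((u+.5)/4-.5+230,(v+.5)/4-.5+180)
print("peg",w2cl(onz(c,*g(351,355),.064)))
b=[w2cl(onz(c,*g(u,v),.017)) for u,v in [(427,76),(567,110),(549,215),(402,183)]];print(np.round(b,1))
for n,(u,v),z in [("jar",(699,549),.038),("box",(716,265),.028),("tape",(135,261),.019)]: print(n,w2cl(onz(c,*g(u,v),z)))
s=load("pics/side12.npz"); h=lambda u,v:((u+.5)/2.75-.5+260,(v+.5)/2.75-.5+180)
print("peg side",w2cl(onz(s,*h(243,189),.064)))
w=load("pics/wrist12.npz"); print("peg wrist",w2cl(wonz(w,470,152,.064)))
```

```text
peg [ 0.47544736 31.49481129]
[[121.2  30.3]
 [122.2 -28.8]
 [ 78.3 -32.3]
 [ 75.8  29.1]]
jar [ -37.50591756 -120.40507211]
box [  74.43186142 -101.73969243]
tape [ 17.05791976 125.95279504]
peg side [-2.29396665 38.06210524]
peg wrist [-3.93951353 32.52691656]
```

All views agree that the peg is at the slot end (top view: x +0.5, y 31.5 mm). The board spans from the jaw to the stop and the bystanders haven't moved. Handing in.

Run:
```python
from workcell import job
print(job.job_done())
```

```text
the job is handed in; nothing more can be done
None
```

The board is clamped and the peg is at the locked end of the short leg; I handed the job in at about 13.5 s on the robot's clock.

With the gripper shut, I pushed the peg with the outside of the fingers along the long leg until the force rose to about 14–15 N in the corner. I then went round and pushed it sideways until the force rose to about 9 N at the end of the short leg. The peg was never squeezed, and the arm was backed off and clear before I handed in.

**Last checks:**
- **Peg:** the top view puts it at clamp (0.5, 31.5) mm, against a target of (0, 32). The wrist view gives (-3.9, 32.5) from a rough pixel pick. The side view gives (-2.3, 38.1), but that camera also read about 5 mm high in y on the plate corners, so I trusted the top view.
- **Board:** it lies flat between jaw and stop, from about x 77 to 122 mm. Its centre is near 99 mm, within the stated 97 to 100.
- **Jaw:** one wrist-view reading in the corner put its face about 2 mm short of full travel. That reading assumed the height of the jaw's top edge. The force rise and the peg entering the short leg both say it was fully home.
- **Bystanders:** the jar, tape and box measured within about 3 mm of where they started, which is about the measurement error. The fingers never came near them.

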